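# Nest a tiered gift-box set on the parcel scale

### The job

Make up the three-tier gift-box set on the parcel scale so it can be weighed: the largest open box upright, centred and square on the raised platter, the middle-sized box nested in it and the smallest nested in that, each fully down on the floor of the one around it. Set the boxes down rather than dropping them, and leave the other things on the bench where they stand and upright.

Things in the scene. Friction and masses are not known exactly. Their poses are not given: they have to be found in the camera images.
- box_large: Largest of three open-topped kraft cardboard boxes, 152 (x) x 112 (y) mm outside, 55 mm high; walls 8 mm thick (good to pinch from above at the rim), floor 6 mm thick, inside 136 x 96 mm, about 0.2 kg. Origin: centre of its underside; z up, x along its long side. A half turn about z looks the same.
- box_medium: Middle box, same make: 124 (x) x 84 (y) mm outside, 75 mm high, walls 8 mm, floor 6 mm, inside 108 x 68 mm. Fits the large box with 6 mm to spare each side; its rim then stands 26 mm above the large rim. Origin: centre of its underside, x along its long side.
- box_small: Smallest box, same make: 96 (x) x 56 (y) mm outside, 95 mm high, walls 8 mm, floor 6 mm, inside 80 x 40 mm. Fits the middle box with 6 mm to spare each side; its rim then stands 26 mm above the middle rim. Origin: centre of its underside, x along its long side.
- scale_platter (a point): Centre of the top face of the parcel scale's steel platter, 110 (x) x 80 (y) mm, 65 mm above the bench, on a stem over a grey housing 125 x 100 mm, 38 mm high (display on its -x face). The scale is fixed. x along the platter's long side, z up; the large box goes on with its long side along x, either way round, and overhangs it all round.
- glue_bottle: Bystander: white plastic bottle, 50 mm diameter, 150 mm high. Origin: centre of its underside.
- spray_can: Bystander: bare metal can, 52 mm diameter, 160 mm high. Origin: centre of its underside.
- tape_roll: Bystander: brown roll of packing tape lying flat, 90 mm diameter, 50 mm high. Origin: centre of its underside.
- sealed_carton: Bystander: closed, taped cardboard carton, 105 (x) x 74 (y) x 60 mm. Origin: centre of its underside.
- mug: Bystander: white ceramic mug, 76 mm diameter, 90 mm high, handle reaching 75 mm from its axis at +y. Origin: centre of its underside.
- booklets: Bystander: stack of booklets (one solid block), 90 (x) x 130 (y) x 30 mm. Origin: centre of its underside.
Not all that is in view belongs to the job. What is shaped like the part that bears scale_platter but green or purple is not meant.

How it is judged:
At the end, for the whole second after the job is handed in: Large box flat on the platter, centred within 15 mm along each platter axis, long sides within 0.15 rad; middle box on its floor and small box on the middle one's floor (undersides 3 to 9 mm above that of the box around, centres within 14 mm); all upright within 0.06 rad, at rest, released (x of box_large in the frame of scale_platter between -0.015 and 0.015 m and y of box_large in the frame of scale_platter between -0.015 and 0.015 m and z of box_large in the frame of scale_platter between -0.003 and 0.004 m and angle between the x axis of box_large and the x axis of scale_platter, either way round below 0.15 rad and z of box_medium in the frame of box_large between 0.003 and 0.009 m and horizontal distance between box_medium and box_large below 0.014 m and z of box_small in the frame of box_medium between 0.003 and 0.009 m and horizontal distance between box_small and box_medium below 0.014 m and angle between each of box_large, box_medium, box_small's own z axis and vertical below 0.06 rad and linear speed of each of box_large, box_medium, box_small below 0.02 m/s); the robot touches nothing.
It fails at once if a bystander on the bench is moved more than 30 mm (distance of any of glue_bottle, spray_can, tape_roll, sealed_carton, mug, booklets from where it was at the start of the episode above 0.03 m).
It fails at once if a bystander is tipped over (angle between any of glue_bottle, spray_can, tape_roll, sealed_carton, mug, booklets's own z axis and vertical above 0.5 rad).
It fails at once if a box is dropped (faster than 0.7 m/s, about a 25 mm fall, while the gripper does not hold it) ((linear speed of box_large above 0.7 m/s and contact force between the fingers and box_large below 0.1 N) or (linear speed of box_medium above 0.7 m/s and contact force between the fingers and box_medium below 0.1 N) or (linear speed of box_small above 0.7 m/s and contact force between the fingers and box_small below 0.1 N)).
It also fails if it takes over 72 s, if anything falls off the work surface, if the arm or the gripper's body presses on something with over 40 N, if the wrist force passes 120 N, or if a joint passes its speed limit or range.

### The arm

A 6-joint arm with a two-finger parallel gripper is mounted at the origin on the work surface. World frame = base frame: x ahead of the robot, y to its left, z up, the work surface at z = 0. Lengths are in m, angles in rad, forces in N, time in s.
With the tool pointing down it reaches from about 0.35 to 0.875 m from the base axis. Payload 15.5 kg.
Tool frame: the origin (TCP) lies on the centre line of the jaws, within the pads' length; the fingertips stand 8 mm ahead of it and the grasp point (between the pads) lies 11 mm behind it (bot.tcp_to_tips is the distance from the TCP to the fingertips, in m); z points along the fingers, y is the line along which they close (so a half turn about z gives the same grasp; the last joint's range is limited). The gripper opens to 85 mm and grips with 20 to 120 N. Pads are 22 mm wide; open, the fingers measure 114 mm over their backs; the gripper's body (76 mm by 85 mm) begins 54 mm behind the grasp point. The pads swing forward as they close: fully open they stand 13 mm farther back than shut.
Start: joints at [1.093, 0.494, 1.345, -0, 1.302, -0.096], TCP at [0.233, 0.58, 0.239] pointing down, gripper open.
Joint ranges: [-2.91, 2.91], [-0.82, 2.16], [0.22, 2.67], [-1.22, 4.37], [0.12, 2.79], [-3.08, 3.08]. Speed limits (rad/s): [1.89, 1.89, 2.57, 3.01, 3.01, 3.01].

### API

Orientations are given as a unit quaternion [w, x, y, z].
In Python, from rig import bot gives the robot as it stands.
- The arm moves only by the shell command python3 -m crank 'ROWS' [FORCE]. ROWS is JSON, one flat list of numbers, 7 for each row, row after row: the turn, a rotation vector about the tool's x, y, z in units of 6 degrees (1.0 is 6 degrees), then the shift along the tool's x, y, z in units of 25 mm (1.0 is 25 mm), then the opening, from -1 (shut) to 1 (fully open). A call has 1 to 20 rows; each row is the pose to reach, as a shift and turn from the pose commanded when the call began, along the tool's axes at that moment; what a row does not reach only later rows make up. A row lasts 1/10 s, in which the tool goes at most 50 mm and 8.59 degrees, less where a joint would pass 70% of its speed; a pose out of reach is approached as far as the arm can. A call with a gripper value outside its range is refused whole. The fingers move at their own pace and stop on an object; FORCE is the grip in N (left out, the last holds). Time passes only in rows, so rows that repeat a pose let the fingers close. It gives the time, the measured TCP pose, the force, the opening and the grip force at its end, in the units of the state.
- bot.get_state(): the state, without advancing time (a new reading comes with each control period).
- bot.camera(name): name is "side" or "top"; returns the picture (384x512x3 uint8, red, green, blue); there is no depth.
- bot.camera_params(name): a dict with "camera_matrix" (3x3 intrinsics, pixels), "R" (3x3) and "t" (3): a world point X has camera coordinates R X + t. Camera axes: x right, y down, z forward; pixel columns grow to the right and rows downward; lengths in m; the calibration is good to about 2 mm. A picture is of the moment at which its call begins. camera_params takes no time and is no camera call.
- bot.close_job(): hands the job in; it is judged then, once.
The state is a dict: "time": time; "q": joint angles; "qvel": joint speeds; "joint_efforts": joint torques, N m; "position": TCP position; "tool_rot": TCP orientation; "contact_force": force on the tool from outside, world axes, zero at the start; "moment": the same for the moment, N m; "finger_gap": finger opening in m; "finger_force": force on a finger pad.
Only numpy, scipy, OpenCV 4.12 (cv2) and the standard library are available. Lean on these libraries where they do the work, as an engineer would, in place of code of your own. Each camera call takes 0.05 s, during which the arm holds its last target. There are 200 camera calls.

## Working session

There is one attempt and no reset: what is moved stays moved. The work goes in short steps, Python scripts to look and compute and a shell command to move; the robot and the scene stay as the last step left them, time stands still between calls to the robot, and variables do not carry over. Pictures are saved under pics/ and viewed, at most 12 in all, crops included, and the job is handed in when it is done.

```bash
ls; mkdir -p pics; python3 - <<'E'
from rig import bot
import cv2
for n in("top","side"):
    im=bot.camera(n); cv2.imwrite(f"pics/{n}0.png",im[:,:,::-1]); p=bot.camera_params(n); print(n,p)
s=bot.get_state(); print(s["time"],s["position"],s["tool_rot"],s["finger_gap"],bot.tcp_to_tips)
E
```

```text
pics
top {'camera_matrix': array([[394.10761842,   0.        , 255.52674416],
       [  0.        , 394.10761842, 184.46187511],
       [  0.        ,   0.        ,   1.        ]]), 'R': array([[-0.01925259, -0.99980985,  0.00309797],
       [-0.99751599,  0.01899824, -0.06783009],
       [ 0.06775833, -0.00439618, -0.99769208]]), 't': array([-0.11376146,  0.49970001,  1.41108383])}
side {'camera_matrix': array([[371.74206114,   0.        , 258.30227978],
       [  0.        , 371.74206114, 185.34332071],
       [  0.        ,   0.        ,   1.        ]]), 'R': array([[-0.9719922 , -0.2349825 , -0.00379247],
       [-0.18138417,  0.7603513 , -0.62367114],
       [ 0.14943541, -0.60551559, -0.78167764]]), 't': array([0.47847763, 0.22334553, 1.0361325 ])}
0.1 [0.23329677 0.57949945 0.23876882] [-1.38894723e-04  1.90212044e-01  9.81742882e-01 -5.21985089e-04] 0.08557352041778009 0.008
```

View pics/top0.png

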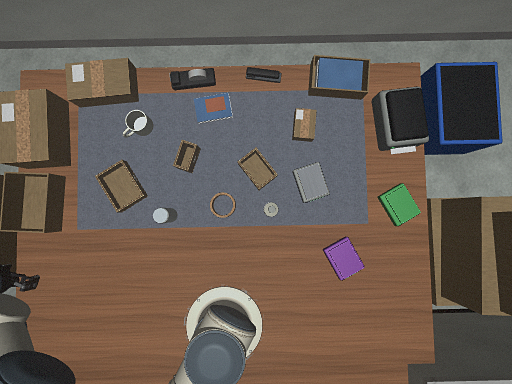

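View pics/side0.png

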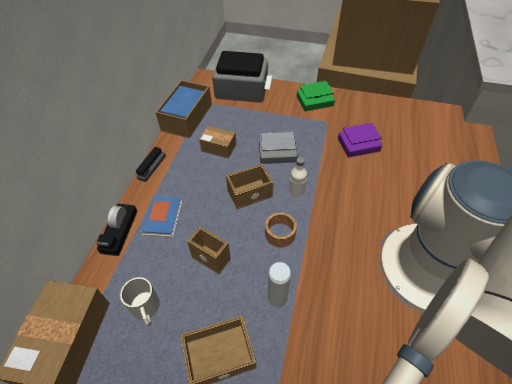

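Top view: the boxes are the large one at (121,186), the medium at (257,169) and the small at (186,156). The candidates for the scale are grey (311,182), green (400,204) and purple (344,258). Green and purple are excluded by the text, so the grey one is meant. I'll segment and confirm this in one enlarged crop.

```bash
cat > h.py <<'E'
import numpy as np, cv2
from rig import bot
P={n:bot.camera_params(n) for n in("top","side")}
def ray(n,uv):
    p=P[n];R,t=p["R"],p["t"];c=-R.T@t
    d=R.T@np.linalg.inv(p["camera_matrix"])@np.array([uv[0],uv[1],1.]);return c,d/np.linalg.norm(d)
def onz(n,uv,z):
    c,d=ray(n,uv);return c+d*(z-c[2])/d[2]
def proj(n,X):
    p=P[n];x=p["camera_matrix"]@(p["R"]@np.asarray(X)+p["t"]);return x[:2]/x[2]
def tri(a,b):
    (c1,d1),(c2,d2)=ray("top",a),ray("side",b)
    s=np.linalg.lstsq(np.c_[d1,-d2],c2-c1,rcond=None)[0];p,q=c1+d1*s[0],c2+d2*s[1]
    return (p+q)/2,np.linalg.norm(p-q)
def kraft(im):
    m=(im[:,:,0].astype(int)-im[:,:,2]>8).astype(np.uint8)
    return m
E
python3 - <<'E'
from h import *
im=cv2.imread("pics/top0.png")[:,:,::-1]
m=kraft(im); 
cs,_=cv2.findContours(m,cv2.RETR_EXTERNAL,cv2.CHAIN_APPROX_NONE)
vis=cv2.resize(im[85:235,85:345],None,fx=3,fy=3,interpolation=cv2.INTER_CUBIC)[:,:,::-1].copy()
for c in cs:
    r=cv2.minAreaRect(c)
    if 200<r[1][0]*r[1][1]<3000: print(np.round(r[0],1),np.round(r[1],1),round(r[2],1)); cv2.polylines(vis,[np.int32((cv2.boxPoints(r)-[85,85]+.5)*3)],1,(0,255,0),1)
cv2.imwrite("pics/crop1.png",vis)
for p in [(300,170),(311,182),(325,190),(280,200)]: print(p,im[p[1],p[0]])
E
```

```text
(300, 170) [132 136 139]
(311, 182) [130 134 140]
(325, 190) [133 138 142]
(280, 200) [102 105 115]
```

View pics/crop1.png

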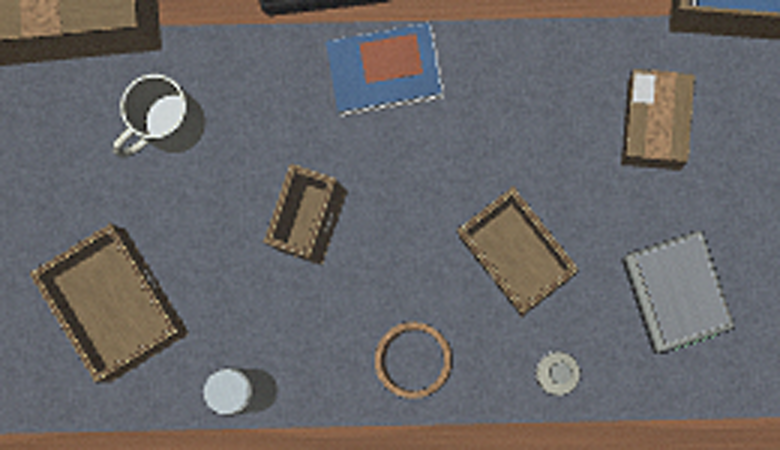

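The crop shows the three kraft boxes with handle holes, and the grey scale with its platter at crop (678,292), top pixel (311,182). This is the one meant: the green and purple lookalikes are excluded. Next I'll enlarge each target in both views to read the rim corners.

```bash
python3 - <<'E'
from h import *
for n,C,w,h in(("top",[(121,186),(257,169),(186,156),(311,182)],72,54),("side",[(218,350),(249,187),(209,250),(278,148)],80,60)):
    im=cv2.imread(f"pics/{n}0.png"); T=[]
    for u,v in C:
        x0=u-w//2;y0=min(v-h//2,384-h) if n=="top" else min(v-h//2,384-h); t=cv2.resize(im[y0:y0+h,x0:x0+w],(400,300),interpolation=cv2.INTER_CUBIC); 
        print(n,x0,y0,400/w)
        for k in range(0,w,10):
            cv2.line(t,(int(k*400/w),0),(int(k*400/w),299),(255,255,0) ,1) if 0 else cv2.putText(t,str(x0+k),(int(k*400/w),8),0,.3,(0,255,255),1)
            cv2.line(t,(int((k+.5)*400/w),10),(int((k+.5)*400/w),16),(0,255,255),1)
        for k in range(0,h,10):
            cv2.putText(t,str(y0+k),(0,int((k+.5)*400/w)+3),0,.3,(0,255,255),1)
        T.append(t)
    cv2.imwrite(f"pics/tiles_{n}.png",np.vstack([np.hstack(T[:2]),np.hstack(T[2:])]))
E
```

```text
top 85 159 5.555555555555555
top 221 142 5.555555555555555
top 150 129 5.555555555555555
top 275 155 5.555555555555555
side 178 320 5.0
side 209 157 5.0
side 169 220 5.0
side 238 118 5.0
```

View pics/tiles_top.png

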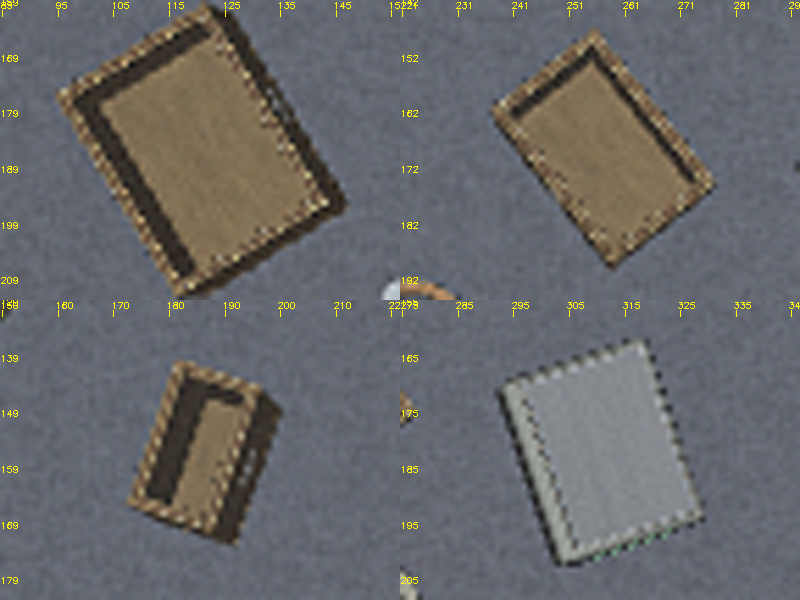

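View pics/tiles_side.png

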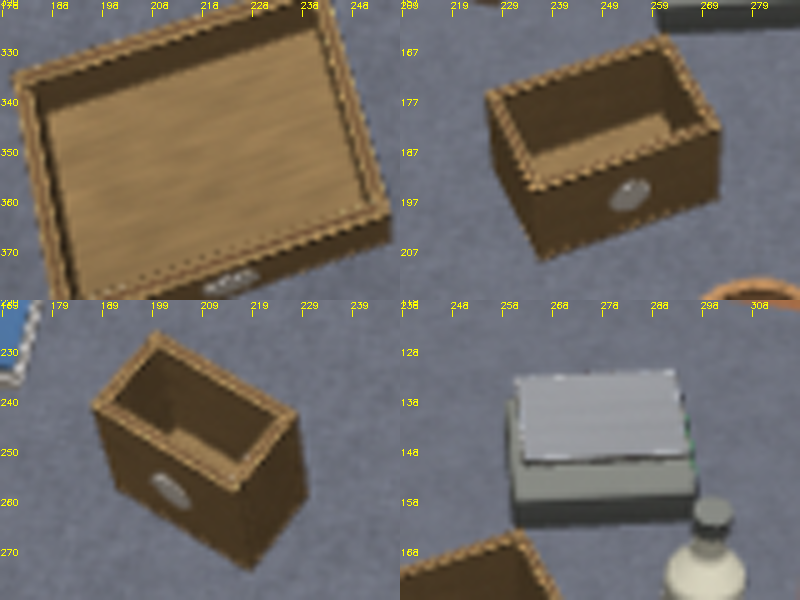

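The top tiles give the rim corners of all three boxes and the platter, with the platter top at about pixels (295..329, 162..200). The side tiles show the same corners. I'll triangulate them.

```bash
cat > m.py <<'E'
from h import *
D={ # L,T,R,B  (tile px)
"large":((85,159),[(60,97),(210,8),(328,203),(183,288)],(178,320),[(69,300),(15,77),(320,-2),(388,212)]),
"medium":((221,142),[(93,107),(195,33),(314,185),(213,268)],(209,157),[(132,190),(88,95),(266,37),(320,128)]),
"small":((150,129),[(130,203),(180,62),(262,90),(212,228)],(169,220),[(238,192),(93,105),(156,33),(298,113)]),
"platter":((275,155),[(112,85),(243,42),(302,218),(175,252)],(238,118),[(122,162),(117,78),(274,72),(290,157)])}
dims={"large":(.152,.112,.055),"medium":(.124,.084,.075),"small":(.096,.056,.095),"platter":(.11,.08,.065)}
for k,(o,a,o2,b) in D.items():
    a=np.array(o)+np.array(a)*72/400-.5; b=np.array(o2)+np.array(b)/5-.5
    X=[tri(p,q) for p,q in zip(a,b)]; pts=np.array([x[0] for x in X])
    z=dims[k][2]
    def ana(Q):
        e=Q-np.roll(Q,-1,0); l=np.linalg.norm(e,axis=1)
        i=0 if l[0]+l[2]>l[1]+l[3] else 1
        v=(Q[i+1]-Q[i])+(Q[i+2]-Q[(i+3)%4]); return np.round(Q.mean(0)[:2],4),round(np.degrees(np.arctan2(v[1],v[0]))%180,1),np.round(l,3)
    print(k,"z",np.round(pts[:,2],3),"gap",np.round([x[1] for x in X],3)); print("  tri",*ana(pts[:,:2]))
    for n,c in(("top",a),("side",b)): print("  ",n,*ana(np.array([onz(n,p,z)[:2] for p in c])))
E
python3 m.py
```

```text
large z [0.066 0.046 0.035 0.045] gap [0.    0.004 0.001 0.002]
  tri [0.5019 0.3577] 29.9 [0.105 0.147 0.104 0.142]
   top [0.5012 0.3556] 31.7 [0.11  0.146 0.105 0.146]
   side [0.5015 0.3601] 28.0 [0.101 0.146 0.101 0.143]
medium z [0.072 0.072 0.071 0.071] gap [0.    0.001 0.003 0.005]
  tri [ 0.5518 -0.1298] 36.5 [0.08  0.121 0.082 0.124]
   top [ 0.5504 -0.1299] 36.1 [0.079 0.122 0.082 0.126]
   side [ 0.5522 -0.1271] 36.6 [0.079 0.12  0.081 0.122]
small z [0.091 0.091 0.09  0.092] gap [0.    0.002 0.003 0.001]
  tri [0.6004 0.1193] 160.6 [0.094 0.054 0.093 0.054]
   top [0.5994 0.1185] 159.9 [0.093 0.054 0.091 0.053]
   side [0.5998 0.1213] 161.4 [0.095 0.053 0.094 0.054]
platter z [0.069 0.06  0.058 0.061] gap [0.    0.003 0.005 0.   ]
  tri [ 0.5019 -0.3216] 18.6 [0.089 0.113 0.084 0.112]
   top [ 0.5014 -0.321 ] 17.9 [0.088 0.117 0.083 0.112]
   side [ 0.5019 -0.3183] 16.1 [0.08  0.108 0.081 0.111]
```

```bash
cat >> h.py <<'E'
from scipy.spatial.transform import Rotation as Ro
def plan(*targets):
    "each target x,y,z,yaw_y(deg) -> row numbers from the present pose, tool down"
    s=bot.get_state();p=np.array(s["position"]);q=np.array(s["tool_rot"]);R=Ro.from_quat(q[[1,2,3,0]])
    print("t",round(s["time"],2),"pos",np.round(p,4),"gap",round(s["finger_gap"],4),"yaw",round(np.degrees(np.arctan2(*R.as_matrix()[[1,0],1])),1))
    for x,y,z,a in targets:
        a=np.radians(a);Y=np.array([np.cos(a),np.sin(a),0]);Z=np.array([0,0,-1]);T=Ro.from_matrix(np.c_[np.cross(Y,Z),Y,Z])
        print(np.round(np.r_[np.degrees((R.inv()*T).as_rotvec())/6,R.inv().apply(np.array([x,y,z])-p)/.025],2).tolist())
E
python3 - <<'E'
from h import *
for nm,uv,z in(("glue",(270.5,209),.15),("can",(161,215),.16),("tape",(222,205),.05),("mug",(136,121),.09),("carton",(304,124),.06)): print(nm,onz("top",uv,z)[:2].round(3))
def wall(c,yaw,h,s):
    a=np.radians(yaw+90);return np.array(c)+s*h*np.array([np.cos(a),np.sin(a)])
for s in(1,-1):
    print(s,"pick",wall((.501,.3565),31.5,.052,s).round(4),"place",wall((.5015,-.320),17,.052,s).round(4))
w=wall((.501,.3565),31.5,.052,-1)
plan((*w,.20,121.5),(*w,.10,121.5),(*w,.030,121.5))
E
```

```text
glue [ 0.407 -0.17 ]
can [0.394 0.186]
tape [ 0.425 -0.004]
mug [0.721 0.288]
carton [ 0.707 -0.299]
1 pick [0.4738 0.4008] place [ 0.4863 -0.2703]
-1 pick [0.5282 0.3122] place [ 0.5167 -0.3697]
t 0.1 pos [0.2333 0.5795 0.2388] gap 0.0856 yaw 68.1
[-0.01, -0.01, -8.91, -14.94, -5.51, 1.56]
[-0.01, -0.01, -8.91, -14.94, -5.51, 5.56]
[-0.01, -0.01, -8.91, -14.94, -5.51, 8.36]
```

```bash
python3 -m crank '[0,0,-8.9,-14.94,-5.5,1.56,0, 0,0,-8.9,-14.94,-5.5,1.56,0, 0,0,-8.9,-14.94,-5.5,1.56,0, 0,0,-8.9,-14.94,-5.5,1.56,0, 0,0,-8.9,-14.94,-5.5,1.56,0, 0,0,-8.9,-14.94,-5.5,1.56,0, 0,0,-8.9,-14.94,-5.5,1.56,0, 0,0,-8.9,-14.94,-5.5,1.56,0, 0,0,-8.9,-14.94,-5.5,1.56,0, 0,0,-8.9,-14.94,-5.5,1.56,0, 0,0,-8.9,-14.94,-5.5,5.5,0, 0,0,-8.9,-14.94,-5.5,5.5,0, 0,0,-8.9,-14.94,-5.5,5.5,0, 0,0,-8.9,-14.94,-5.5,5.5,0]' 80
python3 - <<'E'
from h import *
w=(.5282,.3122)
plan((*w,.030,121.5))
E
```

```text
time: 1.5
position: [0.5281, 0.313, 0.1023]
tool_rot: [-0.001, -0.271, 0.962, -0.0]
contact_force: [0.1, 0.4, 0.7]
finger_gap: 0.0427
finger_force: 0.0
t 1.5 pos [0.5281 0.313  0.1023] gap 0.0427 yaw 121.5
[0.0, -0.01, -0.0, 0.01, -0.03, 2.89]
```

```bash
python3 -m crank '[0,0,0,0,0,1.5,0, 0,0,0,0,0,2.9,0, 0,0,0,0,0,2.9,0, 0,0,0,0,0,2.9,0, 0,0,0,0,0,2.9,-1, 0,0,0,0,0,2.9,-1, 0,0,0,0,0,2.9,-1, 0,0,0,0,0,2.9,-1, 0,0,0,0,0,2.9,-1, 0,0,0,0,0,2.9,-1, 0,0,0,0,0,2.4,-1, 0,0,0,0,0,1.5,-1, 0,0,0,0,0,0,-1, 0,0,0,0,0,-2,-1, 0,0,0,0,0,-4,-1, 0,0,0,0,0,-6,-1, 0,0,0,0,0,-6,-1, 0,0,0,0,0,-6,-1]' 80
python3 - <<'E'
from h import *
ims=[bot.camera("top")[90:384,60:360,::-1],bot.camera("side")[60:354,60:400,::-1]]
cv2.imwrite("pics/lift1.png",np.hstack(ims))
plan((.5167,-.3697,.25,107),(.5167,-.3697,.095,107))
E
```

```text
time: 3.3
position: [0.5287, 0.3127, 0.2535]
tool_rot: [0.001, -0.271, 0.963, 0.0]
contact_force: [0.2, -0.1, -4.0]
finger_gap: 0.0069
finger_force: 78.2
t 3.4 pos [0.5277 0.3123 0.2508] gap 0.0068 yaw 121.5
[-0.0, -0.02, 2.41, 14.62, -23.04, 0.06]
[-0.0, -0.02, 2.41, 14.6, -23.04, 6.26]
```

View pics/lift1.png

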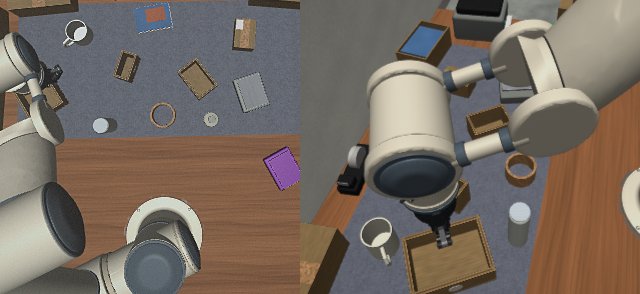

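Gripped mid-wall and level: in the picture, the box hangs below the fingers at (443,235). I'll carry it to above the platter.

```bash
python3 -m crank '[0,0,0.3,2,-3.2,0,-1, 0,0,0.6,4,-6.4,0,-1, 0,0,2.4,14.6,-23.04,0,-1, 0,0,2.4,14.6,-23.04,0,-1, 0,0,2.4,14.6,-23.04,0,-1, 0,0,2.4,14.6,-23.04,0,-1, 0,0,2.4,14.6,-23.04,0,-1, 0,0,2.4,14.6,-23.04,0,-1, 0,0,2.4,14.6,-23.04,0,-1, 0,0,2.4,14.6,-23.04,0,-1, 0,0,2.4,14.6,-23.04,0,-1, 0,0,2.4,14.6,-23.04,0,-1, 0,0,2.4,14.6,-23.04,0,-1, 0,0,2.4,14.6,-23.04,0,-1, 0,0,2.4,14.6,-23.04,0,-1, 0,0,2.4,14.6,-23.04,0,-1, 0,0,2.4,14.6,-23.04,0,-1, 0,0,2.4,14.6,-23.04,0,-1, 0,0,2.4,14.6,-23.04,0,-1, 0,0,2.4,14.6,-23.04,0,-1]'
python3 - <<'E'
from h import *
plan((.5167,-.3697,.11,107),(.5167,-.3697,.095,107))
E
```

```text
time: 5.4
position: [0.5181, -0.3685, 0.2519]
tool_rot: [0.0, -0.149, 0.989, -0.0]
contact_force: [0.0, -0.1, -3.2]
finger_gap: 0.0067
finger_force: 78.7
t 5.4 pos [ 0.5181 -0.3685  0.2519] gap 0.0067 yaw 107.1
[-0.0, 0.0, 0.02, 0.07, -0.03, 5.68]
[-0.0, 0.0, 0.02, 0.07, -0.03, 6.28]
```

```bash
python3 -m crank '[0,0,0,0,0,1.8,-1, 0,0,0,0,0,3.6,-1, 0,0,0,0,0,5,-1, 0,0,0,0,0,5.6,-1, 0,0,0,0,0,5.9,-1, 0,0,0,0,0,6.05,-1, 0,0,0,0,0,6.1,-1, 0,0,0,0,0,6.1,-1, 0,0,0,0,0,6.1,-1]'
python3 -m crank '[0,0,0,0,0,0.04,-1, 0,0,0,0,0,0.08,-1, 0,0,0,0,0,0.12,-1, 0,0,0,0,0,0.12,-1]'
```

```text
time: 6.3
position: [0.5183, -0.3694, 0.1002]
tool_rot: [0.0, -0.148, 0.989, -0.001]
contact_force: [0.7, -0.4, -2.9]
finger_gap: 0.0067
finger_force: 78.8
time: 6.7
position: [0.518, -0.3692, 0.0964]
tool_rot: [0.0, -0.148, 0.989, -0.0]
contact_force: [0.2, 0.1, 0.1]
finger_gap: 0.007
finger_force: 79.2
```

```bash
python3 -m crank '[0,0,0,0,0,0.03,-1, 0,0,0,0,0,0.03,-1, 0,0,0,0,0,0.03,-0.5, 0,0,0,0,0,0.03,-0.2, 0,0,0,0,0,0.03,-0.2, 0,0,0,0,0,-1.5,-0.2, 0,0,0,0,0,-3,-0.1, 0,0,0,0,0,-5,0, 0,0,0,0,0,-6,0, 0,0,0,0,0,-6,0]'
python3 - <<'E'
from h import *
def wall(c,yaw,h,s):
    a=np.radians(yaw+90);return np.array(c)+s*h*np.array([np.cos(a),np.sin(a)])
for s in(1,-1): print(wall((.551,-.129),36.3,.038,s).round(4))
w=wall((.551,-.129),36.3,.038,-1)
plan((*w,.25,126.3),(*w,.10,126.3))
E
```

```text
time: 7.7
position: [0.5193, -0.3702, 0.2505]
tool_rot: [0.002, -0.148, 0.989, -0.003]
contact_force: [0.3, -0.3, -0.9]
finger_gap: 0.0427
finger_force: 0.0
[ 0.5285 -0.0984]
[ 0.5735 -0.1596]
t 7.7 pos [ 0.5193 -0.3702  0.2505] gap 0.0427 yaw 107.1
[-0.06, 0.03, -3.2, -4.54, 7.42, -0.01]
[-0.06, 0.03, -3.2, -4.52, 7.45, 5.99]
```

```bash
python3 -m crank '[0,0,-3.2,-4.52,7.42,0,0, 0,0,-3.2,-4.52,7.42,0,0, 0,0,-3.2,-4.52,7.42,0,0, 0,0,-3.2,-4.52,7.42,0,0, 0,0,-3.2,-4.52,7.42,0,0, 0,0,-3.2,-4.52,7.42,0,0, 0,0,-3.2,-4.52,7.42,3,0, 0,0,-3.2,-4.52,7.42,6,0, 0,0,-3.2,-4.52,7.42,6,0, 0,0,-3.2,-4.52,7.42,6,0]'
python3 - <<'E'
from h import *
im=bot.camera("top"); 
t=cv2.resize(im[142:222,215:345,::-1],None,fx=6,fy=6,interpolation=cv2.INTER_CUBIC)
for k in range(0,130,10): cv2.putText(t,str(215+k),(k*6,10),0,.35,(0,255,255),1); 
for k in range(0,80,10): cv2.putText(t,str(142+k),(0,k*6+6),0,.35,(0,255,255),1)
cv2.imwrite("pics/placed1.png",t)
plan((.5735,-.1596,.061,126.3))
E
```

```text
time: 8.7
position: [0.5675, -0.1585, 0.0904]
tool_rot: [-0.004, -0.311, 0.95, 0.003]
contact_force: [-0.3, 0.3, -0.2]
finger_gap: 0.0428
finger_force: 0.0
t 8.75 pos [ 0.5694 -0.159   0.094 ] gap 0.0425 yaw 126.2
[0.05, -0.03, -0.02, -0.12, -0.12, 1.32]
```

View pics/placed1.png

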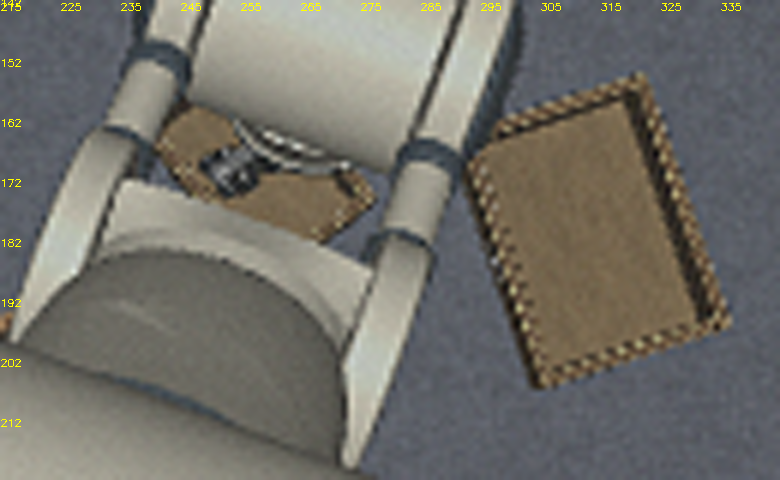

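The large box sits over the platter, with rim corners in crop pixels at T(645,75), R(730,322) and B(540,388). Next I'll measure its centre and yaw.

```bash
python3 - <<'E'
from h import *
c=[np.array(p)/6+[215,142]-.5 for p in((468,155),(645,75),(730,322),(540,388))]
X=np.array([onz("top",p,.12)[:2] for p in c]);print(X.round(4),((X[1]+X[3])/2).round(4))
for v in(X[1]-X[2],X[0]-X[3]): print(np.degrees(np.arctan2(v[1],v[0])).round(1),np.linalg.norm(v).round(3))
# platter from earlier top tile: T,R,B
a=np.array((275,155))+np.array([(243,42),(302,218),(175,252)])*72/400-.5
Y=np.array([onz("top",p,.065)[:2] for p in a]);print("platter",((Y[0]+Y[2])/2).round(4))
plan((.5735,-.1596,.061,126.3))
E
```

```text
[[ 0.546  -0.2487]
 [ 0.5894 -0.3496]
 [ 0.4493 -0.3929]
 [ 0.4144 -0.2855]] [ 0.5019 -0.3176]
17.2 0.147
15.7 0.137
platter [ 0.5029 -0.3218]
t 8.75 pos [ 0.5694 -0.159   0.094 ] gap 0.0425 yaw 126.2
[0.05, -0.03, -0.02, -0.12, -0.12, 1.32]
```

```bash
python3 -m crank '[0,0,0,0,0,0,0, 0,0,0,0,0,0,0, 0,0,0,0,0,0,0]' >/dev/null
python3 - <<'E'
from h import *
plan((.5735,-.1596,.061,126.3))
E
```

```text
t 9.05 pos [ 0.5726 -0.1592  0.0985] gap 0.0424 yaw 126.3
[-0.03, 0.02, -0.01, -0.02, -0.03, 1.5]
```

```bash
python3 -m crank '[0,0,0,0,0,0.8,0, 0,0,0,0,0,1.55,0, 0,0,0,0,0,1.55,0, 0,0,0,0,0,1.55,0, 0,0,0,0,0,1.55,-1, 0,0,0,0,0,1.55,-1, 0,0,0,0,0,1.55,-1, 0,0,0,0,0,1.55,-1, 0,0,0,0,0,1.55,-1, 0,0,0,0,0,1.55,-1]' 80
python3 -m crank '[0,0,0,0,0,-0.4,-1, 0,0,0,0,0,-1.2,-1, 0,0,0,0,0,-2.5,-1, 0,0,0,0,0,-4,-1, 0,0,0,0,0,-6,-1, 0,0,0,0,0,-8,-1, 0,0,0,0,0,-8,-1, 0,0,0,0,0,-8,-1, 0,0,0,0,0,-8,-1, 0,0,0,0,0,-8,-1]'
python3 - <<'E'
from h import *
plan((.5136,-.3553,.263,107),(.5136,-.3553,.16,107))
E
```

```text
time: 10.05
position: [0.5722, -0.1589, 0.0587]
tool_rot: [0.001, -0.311, 0.95, -0.001]
contact_force: [-1.5, -0.6, 10.2]
finger_gap: 0.0064
finger_force: 79.3
time: 11.05
position: [0.5708, -0.1583, 0.2563]
tool_rot: [-0.001, -0.311, 0.95, 0.001]
contact_force: [0.0, -0.2, -0.9]
finger_gap: 0.0065
finger_force: 78.2
t 11.05 pos [ 0.5708 -0.1583  0.2563] gap 0.0065 yaw 126.3
[0.02, -0.02, 3.21, 6.51, -5.0, -0.27]
[0.02, -0.02, 3.21, 6.5, -5.01, 3.85]
```

```bash
python3 -m crank '[0,0,1,3.2,-2.5,0,-1, 0,0,2,4.5,-3.6,0,-1, 0,0,3.2,6.5,-5,0,-1, 0,0,3.2,6.5,-5,0,-1, 0,0,3.2,6.5,-5,0,-1, 0,0,3.2,6.5,-5,0,-1, 0,0,3.2,6.5,-5,0,-1, 0,0,3.2,6.5,-5,1,-1, 0,0,3.2,6.5,-5,2.2,-1, 0,0,3.2,6.5,-5,2.2,-1, 0,0,3.2,6.5,-5,2.2,-1, 0,0,3.2,6.5,-5,2.2,-1]'
python3 - <<'E'
from h import *
ims=[]
for n,(u,v,w,h) in(("top",(275,135,80,90)),("side",(215,80,100,112))):
    im=bot.camera(n);cv2.imwrite(f"pics/raw2{n}.png",im[:,:,::-1]);t=cv2.resize(im[v:v+h,u:u+w,::-1],(400,int(h*400/w)),interpolation=cv2.INTER_CUBIC)[:448];ims.append(t);print(n,400/w,t.shape)
cv2.imwrite("pics/hover2.png",np.hstack(ims))
plan((.5136,-.3553,.1297,107))
E
```

```text
time: 12.25
position: [0.5153, -0.3554, 0.204]
tool_rot: [0.001, -0.149, 0.989, -0.001]
contact_force: [0.6, -0.5, -1.8]
finger_gap: 0.0063
finger_force: 78.5
top 5.0 (448, 400, 3)
side 4.0 (448, 400, 3)
t 12.35 pos [ 0.5151 -0.3557  0.204 ] gap 0.0063 yaw 107.1
[-0.02, 0.01, 0.01, 0.06, 0.04, 2.97]
```

View pics/hover2.png

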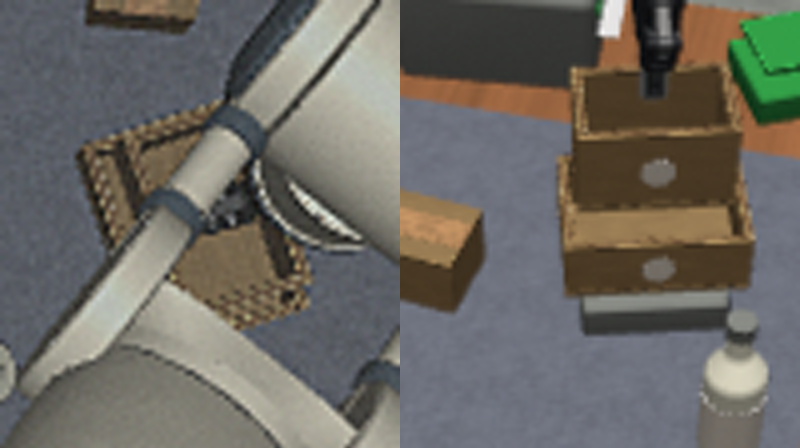

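In the side crop the medium box hovers level over the large one. Near-rim corners are medium (577,138),(742,130) and large (566,249),(752,240).

```bash
python3 - <<'E'
from h import *
def f(p,z): return onz("side",(np.array(p)-[400,0])/4+[215,80]-.5,z)[:2]
a=np.radians(17);e=np.array([np.cos(a),np.sin(a)]);n=np.array([-e[1],e[0]])
for nm,P,z,h in(("large",((566,249),(752,240)),.12,.056),("med rim",((577,138),(742,130)),.2203,.042)):
    A,B=f(P[0],z),f(P[1],z);v=A-B;m=(A+B)/2;c=m-n*h
    print(nm,np.linalg.norm(v).round(3),np.degrees(np.arctan2(v[1],v[0])).round(1),"centre",c.round(4),"along",(c@e).round(4),"across",(c@n).round(4))
tcp=np.array([.5151,-.3557])+.038*n;print("from tcp",tcp.round(4),tcp@e,tcp@n)
g=f((655,97),.2203-.02);print("finger along",g@e)
E
```

```text
large 0.148 17.3 centre [ 0.5039 -0.3186] along 0.3887 across -0.452
med rim 0.123 17.5 centre [ 0.5063 -0.3185] along 0.3911 across -0.4526
from tcp [ 0.504  -0.3194] 0.38859596442668204 -0.45275826679873343
finger along 0.38753078919390116
```

```bash
python3 -m crank '[0,0,0,0.08,0,0.3,-1, 0,0,0,0.08,0,0.9,-1, 0,0,0,0.08,0,1.5,-1, 0,0,0,0.08,0,2,-1, 0,0,0,0.08,0,2.4,-1, 0,0,0,0.08,0,2.6,-1, 0,0,0,0.08,0,2.75,-1, 0,0,0,0.08,0,2.75,-1, 0,0,0,0.08,0,2.75,-1]'
python3 -m crank '[0,0,0,0,0,0.04,-1, 0,0,0,0,0,0.08,-1, 0,0,0,0,0,0.12,-1, 0,0,0,0,0,0.12,-1]'
```

```text
time: 13.25
position: [0.5127, -0.3563, 0.1342]
tool_rot: [0.0, -0.148, 0.989, -0.0]
contact_force: [0.3, 0.0, -1.1]
finger_gap: 0.0066
finger_force: 78.5
time: 13.65
position: [0.5124, -0.3561, 0.1307]
tool_rot: [-0.0, -0.148, 0.989, 0.0]
contact_force: [0.0, 0.2, -1.3]
finger_gap: 0.0065
finger_force: 78.5
```

```bash
python3 -m crank '[0,0,0,0,0,0.03,-1, 0,0,0,0,0,0.06,-1, 0,0,0,0,0,0.06,-1]'
```

```text
time: 13.95
position: [0.5126, -0.3562, 0.1297]
tool_rot: [0.0, -0.148, 0.989, -0.0]
contact_force: [-1.6, 0.6, 5.7]
finger_gap: 0.0065
finger_force: 79.5
```

```bash
python3 -m crank '[0,0,0,0,0,0,-0.7, 0,0,0,0,0,0,-0.4, 0,0,0,0,0,0,-0.3, 0,0,0,0,0,0,-0.3, 0,0,0,0,0,-1,-0.3, 0,0,0,0,0,-3,0, 0,0,0,0,0,-5,1, 0,0,0,0,0,-5,1, 0,0,0,0,0,-5,1]'
python3 - <<'E'
from h import *
plan((.600,.119,.25,70.3),(.6,.119,.12,70.3))
E
```

```text
time: 14.85
position: [0.5129, -0.3564, 0.2556]
tool_rot: [0.001, -0.148, 0.989, -0.001]
contact_force: [-0.7, -0.2, -0.4]
finger_gap: 0.0832
finger_force: 0.0
t 14.85 pos [ 0.5129 -0.3564  0.2556] gap 0.0832 yaw 107.1
[-0.02, 0.02, 6.13, -8.91, 17.16, 0.2]
[-0.02, 0.02, 6.13, -8.91, 17.17, 5.4]
```

```bash
python3 -m crank '[0,0,6.1,-8.9,17.16,0,1, 0,0,6.1,-8.9,17.16,0,1, 0,0,6.1,-8.9,17.16,0,1, 0,0,6.1,-8.9,17.16,0,1, 0,0,6.1,-8.9,17.16,0,1, 0,0,6.1,-8.9,17.16,0,1, 0,0,6.1,-8.9,17.16,0,1, 0,0,6.1,-8.9,17.16,0,1, 0,0,6.1,-8.9,17.16,0,1, 0,0,6.1,-8.9,17.16,0,1, 0,0,6.1,-8.9,17.16,0,1, 0,0,6.1,-8.9,17.16,0,1, 0,0,6.1,-8.9,17.16,2.5,1, 0,0,6.1,-8.9,17.16,5,1, 0,0,6.1,-8.9,17.16,5,1, 0,0,6.1,-8.9,17.16,5,1, 0,0,6.1,-8.9,17.16,5,1]'
python3 - <<'E'
from h import *
plan((.6,.119,.079,70.3))
im=bot.camera("top");cv2.imwrite("pics/raw3top.png",im[:,:,::-1])
t=cv2.resize(im[135:215,275:345,::-1],None,fx=7,fy=7,interpolation=cv2.INTER_CUBIC);cv2.imwrite("pics/placed2.png",t)
E
```

```text
time: 16.55
position: [0.5994, 0.1182, 0.1296]
tool_rot: [-0.0, 0.17, 0.985, -0.0]
contact_force: [0.5, 0.1, -0.7]
finger_gap: 0.0851
finger_force: 0.0
t 16.55 pos [0.5994 0.1182 0.1296] gap 0.0851 yaw 70.4
[-0.0, -0.01, 0.02, -0.02, 0.04, 2.02]
```

View pics/placed2.png

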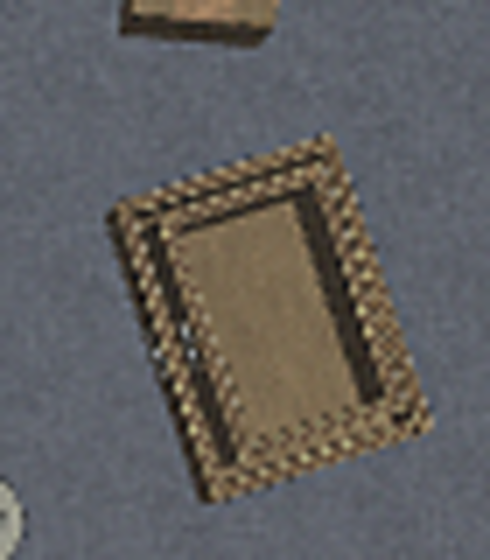

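The medium box is nested squarely in the large one (crop centre about (275,320)). Now I'll grip the small box across its width.

```bash
python3 -m crank '[0,0,0,0,0,1,1, 0,0,0,0,0,2,1, 0,0,0,0,0,2,1, 0,0,0,0,0,2,1, 0,0,0,0,0,2,-1, 0,0,0,0,0,2,-1, 0,0,0,0,0,2,-1, 0,0,0,0,0,2,-1, 0,0,0,0,0,2,-1, 0,0,0,0,0,2,-1]' 40
python3 -m crank '[0,0,0,0,0,-0.3,-1, 0,0,0,0,0,-1.2,-1, 0,0,0,0,0,-2.5,-1, 0,0,0,0,0,-4.2,-1, 0,0,0,0,0,-6,-1, 0,0,0,0,0,-8.2,-1, 0,0,0,0,0,-9,-1, 0,0,0,0,0,-9,-1, 0,0,0,0,0,-9,-1]'
python3 - <<'E'
from h import *
plan((.5035,-.319,.305,107),(.5035,-.319,.225,107))
E
```

```text
time: 17.6
position: [0.6002, 0.1196, 0.0809]
tool_rot: [0.001, 0.17, 0.986, 0.0]
contact_force: [-0.8, 1.6, 10.0]
finger_gap: 0.0555
finger_force: 40.9
time: 18.5
position: [0.5991, 0.1193, 0.3049]
tool_rot: [0.0, 0.17, 0.986, 0.0]
contact_force: [-0.0, 0.5, -2.1]
finger_gap: 0.0552
finger_force: 43.3
t 18.5 pos [0.5991 0.1193 0.3049] gap 0.0552 yaw 70.5
[0.0, 0.01, -6.09, -2.26, -17.8, -0.01]
[0.0, 0.01, -6.09, -2.25, -17.8, 3.19]
```

```bash
python3 -m crank '[0,0,-0.6,-0.3,-2,0,-1, 0,0,-1.2,-0.6,-4,0,-1, 0,0,-6.1,-2.26,-17.8,0,-1, 0,0,-6.1,-2.26,-17.8,0,-1, 0,0,-6.1,-2.26,-17.8,0,-1, 0,0,-6.1,-2.26,-17.8,0,-1, 0,0,-6.1,-2.26,-17.8,0,-1, 0,0,-6.1,-2.26,-17.8,0,-1, 0,0,-6.1,-2.26,-17.8,0,-1, 0,0,-6.1,-2.26,-17.8,0,-1, 0,0,-6.1,-2.26,-17.8,0,-1, 0,0,-6.1,-2.26,-17.8,0,-1, 0,0,-6.1,-2.26,-17.8,0,-1, 0,0,-6.1,-2.26,-17.8,1.2,-1, 0,0,-6.1,-2.26,-17.8,2.8,-1, 0,0,-6.1,-2.26,-17.8,2.8,-1, 0,0,-6.1,-2.26,-17.8,2.8,-1, 0,0,-6.1,-2.26,-17.8,2.8,-1]'
python3 - <<'E'
from h import *
im=bot.camera("side");cv2.imwrite("pics/raw4side.png",im[:,:,::-1])
t=cv2.resize(im[70:170,230:350,::-1],None,fx=6,fy=6,interpolation=cv2.INTER_CUBIC)
cv2.imwrite("pics/hover3.png",t)
plan((.5035,-.319,.1579,107))
E
```

```text
time: 20.3
position: [0.5047, -0.3191, 0.2363]
tool_rot: [0.001, -0.149, 0.989, -0.001]
contact_force: [0.2, -0.3, -0.8]
finger_gap: 0.0552
finger_force: 43.4
t 20.35 pos [ 0.5047 -0.3192  0.2363] gap 0.0551 yaw 107.1
[-0.02, 0.02, 0.02, 0.05, 0.03, 3.14]
```

View pics/hover3.png

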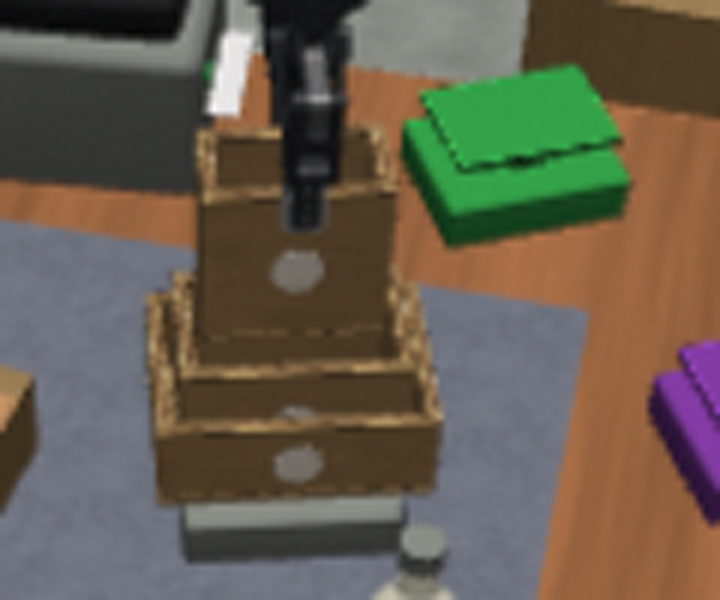

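The small box hovers level above the nest. Near-rim corners are small (201,199),(396,190), medium (180,377),(426,365) and large (155,434),(440,418).

```bash
python3 - <<'E'
from h import *
def f(p,z): return onz("side",np.array(p)/6+[230,70]-.5,z)[:2]
a=np.radians(17);e=np.array([np.cos(a),np.sin(a)]);n=np.array([-e[1],e[0]])
for nm,P,z,h in(("large",((155,434),(440,418)),.12,.056),("med",((180,377),(426,365)),.146,.042),("small",((201,199),(396,190)),.2504,.028)):
    A,B=f(P[0],z),f(P[1],z);v=A-B;c=(A+B)/2-n*h
    print(nm,np.linalg.norm(v).round(3),np.degrees(np.arctan2(v[1],v[0])).round(1),c.round(4),"along",(c@e).round(4),"across",(c@n).round(4))
t=np.array([.5047,-.3192]);print(t@e,t@n)
E
```

```text
large 0.151 17.9 [ 0.5045 -0.319 ] along 0.3892 across -0.4526
med 0.129 17.4 [ 0.5015 -0.32  ] along 0.3861 across -0.4526
small 0.096 17.4 [ 0.5066 -0.3184] along 0.3914 across -0.4526
0.38932196218704646 -0.4528124774769662
```

```bash
python3 -m crank '[0,0,0,0.15,0,0,-1, 0,0,0,0.15,0,0.4,-1, 0,0,0,0.15,0,1,-1, 0,0,0,0.15,0,1.6,-1, 0,0,0,0.15,0,2.2,-1, 0,0,0,0.15,0,2.6,-1, 0,0,0,0.15,0,2.85,-1, 0,0,0,0.15,0,2.9,-1, 0,0,0,0.15,0,2.9,-1, 0,0,0,0.15,0,2.9,-1]'
python3 -m crank '[0,0,0,0,0,0.04,-1, 0,0,0,0,0,0.08,-1, 0,0,0,0,0,0.12,-1, 0,0,0,0,0,0.12,-1]'
```

```text
time: 21.35
position: [0.5004, -0.3203, 0.1624]
tool_rot: [0.0, -0.148, 0.989, -0.0]
contact_force: [-1.0, -0.8, -1.4]
finger_gap: 0.0552
finger_force: 43.5
time: 21.75
position: [0.5001, -0.32, 0.1587]
tool_rot: [-0.0, -0.148, 0.989, 0.0]
contact_force: [-0.4, -0.1, -1.0]
finger_gap: 0.0548
finger_force: 43.5
```

```bash
python3 -m crank '[0,0,0,0,0,0.04,-1, 0,0,0,0,0,0.08,-1, 0,0,0,0,0,0.08,-1]'
```

```text
time: 22.05
position: [0.5001, -0.3201, 0.1578]
tool_rot: [0.0, -0.148, 0.989, -0.0]
contact_force: [-5.1, 4.3, 16.5]
finger_gap: 0.0551
finger_force: 45.7
```

Contact came at the expected height. I'll release, rise and check.

```bash
python3 -m crank '[0,0,0,0,0,-0.03,-1, 0,0,0,0,0,-0.03,0.5, 0,0,0,0,0,-0.03,0.8, 0,0,0,0,0,-0.03,0.8, 0,0,0,0,0,-0.03,0.8, 0,0,0,0,0,-1,0.8, 0,0,0,0,0,-3,0.8, 0,0,0,0,0,-5,0.8, 0,0,0,0,0,-6,0.8, 0,0,0,0,0,-6,0.8]'
python3 -m crank '[0,0,0,-2,10,-1,0.8, 0,0,0,-2,10,-1,0.8, 0,0,0,-2,10,-1,0.8, 0,0,0,-2,10,-1,0.8, 0,0,0,-2,10,-1,0.8, 0,0,0,-2,10,-1,0.8, 0,0,0,-2,10,-1,0.8, 0,0,0,-2,10,-1,0.8]'
python3 - <<'E'
from h import *
ims=[cv2.resize(bot.camera(n)[v:v+75,u:u+75,::-1],(400,400),interpolation=cv2.INTER_CUBIC) for n,u,v in(("top",275,140),("side",240,85))]
cv2.imwrite("pics/final.png",np.hstack(ims))
E
```

```text
time: 23.05
position: [0.5015, -0.3211, 0.3109]
tool_rot: [0.002, -0.148, 0.989, -0.003]
contact_force: [-0.1, 0.5, 0.6]
finger_gap: 0.0767
finger_force: 0.0
time: 23.85
position: [0.4746, -0.067, 0.3312]
tool_rot: [-0.0, -0.148, 0.989, -0.0]
contact_force: [0.8, 0.9, 0.4]
finger_gap: 0.0768
finger_force: 0.0
```

View pics/final.png

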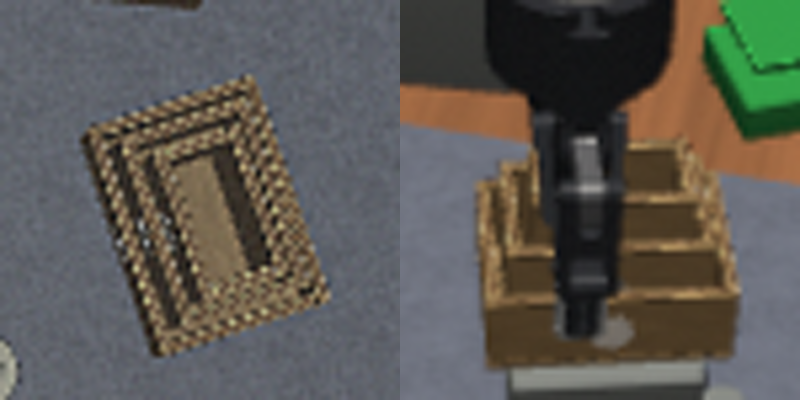

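The final picture shows the three boxes nested concentrically and level, with rims stepping evenly in the side view at rows 195, 250 and 295. The arm is clear of them. I'm handing in.

```bash
python3 -m crank '[0,0,0,0,0,0,0.8, 0,0,0,0,0,0,0.8, 0,0,0,0,0,0,0.8]' >/dev/null; python3 -c "from rig import bot; print(bot.close_job())"
```

```text
the job is handed in; nothing more can be done
None
```

I nested the three boxes on the scale platter, released them and handed the job in about 24 s into the 72 s limit; the last pictures show them centred and level, but the judge's result was not shown to me.

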